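Take the left-hand spinner off a fan

TASK

Take the ribbed spinner nut off the little fan that is turned face up on the bench: its thread is left-handed, so it loosens clockwise seen from above. Hold it no harder than it needs, keep it centred and let it climb as you turn, because pulling, pushing or side load ruins the plastic thread; when you feel that it is free, lift it straight off, set it down gently in the shallow round steel dish and let go. Keep off the blades and the guard, and leave the other things on the bench where they are.

Things in the scene. Friction and masses are not known exactly. Their poses are not given: they have to be found in the camera images.
- spinner_mid (a point): Spinner nut: grey ribbed plastic cap with a domed top, on the middle of the fan's hub. 46 mm across, 36 mm high, straight sides up to 28 mm, 30 to 55 g. This point is on its axis, half-way up (18 mm above its open lower rim); z is its axis, up. Clockwise from above (yaw decreasing) unscrews it. It starts tight on a spring washer: breaking it loose takes 0.05 to 0.2 Nm.
- spinner: The same spinner nut; origin on its axis at its open lower rim. A grip of 20 to 35 N is ample; squeezed by more than about 50 N it cracks.
- boss: Threaded plastic boss on the fan's hub, hidden under the spinner; fixed. Origin on its axis at the hub face, z up; 18 mm high, 22 mm over the thread. Coarse left-hand thread, many mm per turn: feel how fast the nut climbs. The nut has play (0.6 mm sideways, 2 mm up and down) and comes free after 0.6 to 0.8 of a turn, as it was tightened. The thread bears 26 N, 10 to 15 N of it from the washer at first.
- fan: Small bench fan turned face up, front guard off: wire basket 247 mm wide, rim 155 mm above the bench, on a bent-tube stand; five white blades (tops at 147 mm, radius 102 mm) and a hub (62 mm wide, its face at 155 mm). Fixed; a dowel stuck upright through the basket (top at 167 mm, 93 mm from the axis) blocks the blades. Origin: on the bench below the spinner's axis.
- dish_floor (a point): Shallow round steel parts dish, 150 mm wide at the rim, 20 mm high, sloping walls, flat floor about 100 mm wide; fixed. This point: centre of its floor, 3 mm above the bench. It stands to the left or to the right of the fan; a rectangular black screw box stands on the other side.
- screw_box: Bystander: rectangular black plastic box with six compartments of screws, 150 x 130 x 35 mm, fixed. Origin: centre of its underside.
- screwdriver: Bystander: screwdriver with wooden handle, 200 mm long, lying along its x. Leave it.
- wrench: Bystander: steel wrench, 190 mm long, lying along its x. Leave it.
- brush: Bystander: brush with wooden handle, 200 mm long, lying along its x. Leave it.
- oil_bottle: Bystander: white oil bottle, 44 mm wide, 120 mm high, standing. Origin: centre of its underside. Leave it.
- jar: Bystander: glass jar with steel lid, 64 mm wide, 80 mm high, standing. Origin: centre of its underside. Leave it.
- tape: Bystander: roll of tape lying flat, 90 mm wide, 24 mm high. Origin: centre of its underside. Leave it.
Not all that is in view belongs to the job. Leave any purple look-alike of the part that bears dish_floor alone.

How it is judged:
On the way:
1. the spinner is off its thread and lifted straight up, still in line with the boss (z of spinner_mid in the frame of boss above 0.0315 m and horizontal distance between spinner_mid and boss below 0.006 m and angle between spinner_mid's own z axis and vertical below 0.2 rad), for 0.05 s.
At the end, for the whole second after the job is handed in: the spinner lies at rest in the round dish (its middle within 50 mm of the dish's centre and less than 35 mm above the bench), released; none of the loose bystanders is more than 20 mm from where it started (horizontal distance between spinner_mid and dish_floor below 0.05 m and height (world z) of spinner_mid below 0.035 m and linear speed of spinner below 0.02 m/s and not (distance of any of screwdriver, wrench, brush, oil_bottle, jar, tape from where it was at the start of the episode above 0.02 m)); the robot touches nothing.
It fails at once if the thread is overloaded by pulling, pushing or side load (contact force between spinner and boss above 26 N).
It fails at once if the spinner is squeezed too hard (sum over both fingers) (contact force between the fingers and spinner above 120 N).
It fails at once if the fingers press on the fan's blades, hub or guard (contact force between the fingers and fan above 10 N).
It fails at once if the arm presses on the fan (contact force between the arm and fan above 10 N).
It fails at once if the spinner is dropped or flung (contact force between the fingers and spinner below 0.1 N and linear speed of spinner above 0.7 m/s).
It also fails if it takes over 72 s, if anything falls off the work surface, if the arm or the gripper's body presses on something with over 40 N, if the wrist force passes 120 N, or if a joint passes its speed limit or range.

ROBOT

A 7-joint arm with a two-finger parallel gripper is mounted at the origin on the work surface. World frame = base frame: x ahead of the robot, y to its left, z up, the work surface at z = 0. Lengths are in m, angles in rad, forces in N, time in s.
With the tool pointing down it reaches from about 0.4 to 0.85 m from the base axis. Payload 10.4 kg.
Tool frame: the origin (TCP) lies at the very end of the fingers, on their centre line; the grasp point (between the pads) lies 19 mm behind it; z points along the fingers, y is the direction in which the jaws open and shut (so a half turn about z gives the same grasp; the last joint's range is limited). The gripper opens to 87 mm and grips with 3 to 60 N. Pads are 19 mm wide; open, the fingers measure 117 mm over their backs; the gripper's body (75 mm by 190 mm) begins 51 mm behind the grasp point.
Start: joints at [-1.139, 0.332, -0.065, 1.46, 0.022, 1.35, -0.088], TCP at [0.275, 0.561, 0.223] pointing down, gripper open.
Joint ranges: [-2.6, 2.6], [-0.5, 2.12], [-1.47, 1.34], [0.16, 2.42], [-1.27, 4.41], [0.06, 2.06], [-2.6, 2.6]. Speed limits (rad/s): [2.22, 2.22, 2.79, 2.79, 3.14, 3.14, 3.14].

INTERFACE

Orientations are given as a unit quaternion [x, y, z, w].
In Python, from bench import read_state, camera, close_job, recognise, masks_of gives the robot as it stands.
- The arm moves only by the tool play_rows, never from a script. Its argument "moves" is a list of rows, each a list of 3 entries, a list of its own where there are three numbers: the shift along the tool's x, y, z in cm, then the turn, a rotation vector about the tool's x, y, z in rad, then the finger opening in cm, from 0 to 8.7. In form: [[[dx, dy, dz], [ax, ay, az], jaw], ...]. A call has 1 to 8 rows; each row is the pose to reach, as a shift and turn from the pose commanded when the call began, along the tool's axes at that moment; what a row does not reach only later rows make up. A row lasts 1/8 s, in which the tool goes at most 62.5 mm and 10.7 degrees, less where a joint would pass 70% of its speed; a pose out of reach is approached as far as the arm can. A call with a gripper value outside its range is refused whole. The fingers move at their own pace and stop on an object; "grip_force" is the grip in N (left out, the last holds). Time passes only in rows, so rows that repeat a pose let the fingers close. It gives the time, the measured TCP pose, the force and the opening at its end, in the units of the state.
- read_state(): the state, without advancing time (a new reading comes with each control period).
- camera(name): name is "side" or "top" or "wrist"; returns a dict with "frame" (420x560x3 uint8, red, green, blue), "intrinsics" (3x3 intrinsics, pixels), "k1" (the pictures are not rectified: a ray, as slopes to the right and down, at radius r is drawn at 1 + k1 r^2 times it, then the intrinsics apply), "camera_from_world" (4x4, takes a point from world to camera coordinates). Camera axes: x right, y down, z forward; pixel columns grow to the right and rows downward; lengths in m; the calibration is good to about 2 mm. A picture is of the moment at which its call begins. There is no depth.
- close_job(): hands the job in, once; it reports no verdict.
Trained networks look in a picture, given as the dict that the camera call returned (one of the last four; its "shot" number tells which), for a name from the list of things; names that differ only in an ending like _2 or _b are one class to them, and where a whole thing is asked for, a point or a joint stands for the part that bears it (a point fixed in the world has none). Each returns a list of dicts, best first, with "conf" (0 to 1); they miss things now and then, are a little off and sometimes report something else, mostly with a low value. They report only what shows in the picture. A call takes as long as a camera call. They do not tell look-alikes from the thing itself.
- recognise(picture, query): "at" ([column, row] in pixels, amid what is visible of it).
- masks_of(picture, query): "region" (420x560 bool, what is visible of it) and "at" ([column, row] in pixels, amid what is visible of it).
The state is a dict: "time": time; "joint_positions": joint angles; "joint_vel": joint speeds; "joint_torque": joint torques, N m; "ee_pos": TCP position; "eef_rot": TCP orientation; "ft_force": force on the tool from outside, world axes, zero at the start; "torque": the same for the moment, N m; "width": finger opening in m.
Only numpy, scipy, OpenCV 4.12 (cv2) and the standard library are available. Lean on these libraries where they do the work, as an engineer would, in place of code of your own. Each camera call takes 0.05 s, during which the arm holds its last target.

## Working session

There is one attempt and no reset: what is moved stays moved. The work goes in short steps, Python scripts to look and compute and a tool call to move; the robot and the scene stay as the last step left them, time stands still between calls to the robot, and variables do not carry over. Pictures are saved under pics/ and viewed, and the job is handed in when it is done.

Besides the shell and the picture viewer there is one more tool, called after "Request:" as name(argument=value, ...) on one line, values as JSON. play_rows: Moves the arm, as the interface text tells. Its arguments: {"type":"object","properties":{"moves":{"type":"array","items":{"type":"array"}},"grip_force":{"type":"number"}},"required":["moves"]}

```bash
ls; mkdir -p pics
cat > h.py <<'E'
import numpy as np, cv2
from bench import *
def ray(p,uv):
    K=np.array(p["intrinsics"]);k=p["k1"]
    d=np.array([(uv[0]-K[0,2])/K[0,0],(uv[1]-K[1,2])/K[1,1]]);s=d.copy()
    for _ in range(30): s=d/(1+k*(s@s))
    T=np.array(p["camera_from_world"]);R=T[:3,:3];o=-R.T@T[:3,3]
    v=R.T@np.array([s[0],s[1],1]);return o,v/np.linalg.norm(v)
def atz(p,uv,z):
    o,v=ray(p,uv);return o+v*(z-o[2])/v[2]
def proj(p,X):
    K=np.array(p["intrinsics"]);T=np.array(p["camera_from_world"]);c=T[:3,:3]@np.array(X)+T[:3,3]
    s=c[:2]/c[2];s=s*(1+p["k1"]*(s@s));return np.array([K[0,0]*s[0]+K[0,2],K[1,1]*s[1]+K[1,2]])
def tri(rs):
    A=0;b=0
    for o,v in rs:
        M=np.eye(3)-np.outer(v,v);A=A+M;b=b+M@o
    return np.linalg.solve(A,b)
def save(p,n): cv2.imwrite("pics/"+n,p["frame"][:,:,::-1])
E
python3 - <<'E'
from h import *
s=read_state();print({k:np.round(v,3).tolist() for k,v in s.items()})
for n in ("top","side","wrist"):
    p=camera(n);save(p,n+"0.png")
    for q in ("spinner","dish_floor","fan","screw_box"):
        print(n,q,[(np.round(d["at"]).tolist(),round(d["conf"],2)) for d in recognise(p,q)[:4]])
E
```

```text
pics
{'time': 0.0, 'joint_positions': [-1.139, 0.333, -0.065, 1.461, 0.022, 1.35, -0.088], 'joint_vel': [-0.001, -0.001, -0.001, 0.002, -0.003, 0.001, -0.001], 'joint_torque': [-0.001, -62.327, 0.024, -38.99, -0.062, 0.04, 0.0], 'ee_pos': [0.274, 0.561, 0.222], 'eef_rot': [0.225, 0.974, -0.001, -0.0], 'ft_force': [0.136, 0.254, -0.544], 'torque': [-0.002, 0.014, 0.025], 'width': 0.087}
top spinner [([274.0, 193.0], 0.54)]
top dish_floor [([392.0, 223.0], 0.96), ([383.0, 298.0], 0.71), ([271.0, 128.0], 0.35)]
top fan [([270.0, 203.0], 0.94)]
top screw_box [([158.0, 217.0], 0.81)]
side spinner [([285.0, 200.0], 0.58), ([314.0, 383.0], 0.3)]
side dish_floor [([318.0, 381.0], 0.97), ([200.0, 398.0], 0.84), ([279.0, 230.0], 0.42), ([335.0, 183.0], 0.33)]
side fan []
side screw_box [([227.0, 178.0], 0.58)]
wrist spinner []
wrist dish_floor []
wrist fan []
wrist screw_box [([221.0, 334.0], 0.62)]
```

View pics/top0.png

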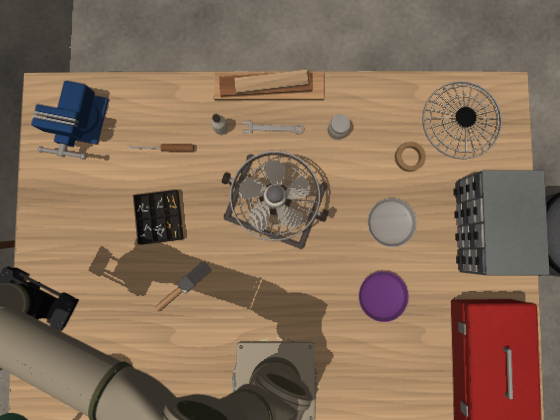

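View pics/side0.png

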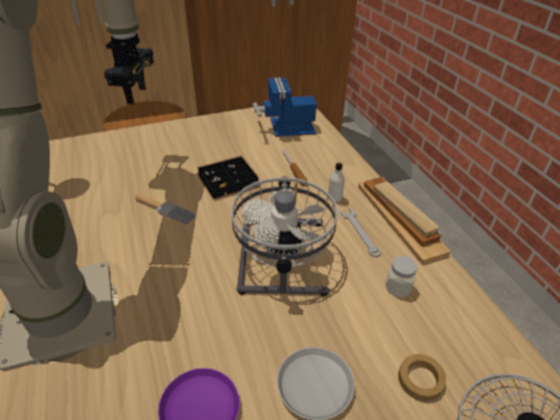

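Run:
```python
from h import *
t=camera("top");s=camera("side")
rs=[]
for p in (t,s):
    m=masks_of(p,"spinner")
    for d in m[:2]:
        r=d["region"];ys,xs=np.nonzero(r);print(d["conf"],xs.min(),xs.max(),ys.min(),ys.max(),xs.mean(),ys.mean(),r.sum())
    r=m[0]["region"];ys,xs=np.nonzero(r);rs.append(ray(p,(xs.mean(),ys.mean())))
    for d in masks_of(p,"dish_floor")[:2]:
        r=d["region"];ys,xs=np.nonzero(r);print("dish",d["conf"],p["frame"][r].mean(0),(xs.min()+xs.max())/2,(ys.min()+ys.max())/2,atz(p,(xs.mean(),ys.mean()),.01))
print(tri(rs),[ (o.round(3),v.round(3)) for o,v in rs])
for z in (.155,.173,.191): print(z,atz(t,(274,193),z))
```

```text
0.58 266 282 185 202 274.12083333333334 193.44583333333333 240
0.49 133 182 189 244 157.5900207900208 216.26444906444905 2405
dish 0.9 [ 97.1201995   56.29326683 104.11720698] 383.0 296.5 [ 0.24982307 -0.3225362   0.01      ]
dish 0.84 [141.42121849 133.57668067 125.31092437] 391.5 222.0 [ 0.4718305  -0.35351273  0.01      ]
0.92 273 294 191 212 283.74626865671644 201.32835820895522 402
dish 0.64 [110.70652786  54.90967923 125.87113112] 198.0 393.5 [ 0.25657848 -0.30303092  0.01      ]
dish 0.56 [150.01532567 144.57403651 137.10750507] 315.0 383.0 [ 0.47186936 -0.35143693  0.01      ]
[0.53760248 0.00063442 0.17400032] [(array([ 0.384, -0.017,  1.42 ]), array([ 0.123,  0.014, -0.992])), (array([ 0.256, -0.704,  0.793]), array([ 0.287,  0.72 , -0.632]))]
0.155 [0.54196695 0.00100926 0.155     ]
0.173 [0.53972035 0.00074655 0.173     ]
0.191 [5.3747376e-01 4.8384547e-04 1.9100000e-01]
```

The top view shows the spinner at about (274,193) and the grey steel dish at (391,222). The purple look-alike is at (383,296). I'll move above the fan first.

Request:
play_rows(moves=[[[-3, -2.4, -4], [0, 0, 0], 8.7], [[-8, -6.4, -8], [0, 0, 0], 8.7], [[-13, -10.4, -8], [0, 0, 0], 8.7], [[-18, -14.4, -8], [0, 0, 0], 8.7], [[-23, -18.4, -8], [0, 0, 0], 8.7], [[-28, -22.4, -8], [0, 0, 0], 8.7], [[-33, -26.4, -8], [0, 0, 0], 8.7], [[-38, -30.4, -8], [0, 0, 0], 8.7]], grip_force=5)

```text
time: 2.05
ee_pos: [0.4742, 0.138, 0.3029]
eef_rot: [0.225, 0.974, 0.0, 0.0]
ft_force: [1.5, 0.9, -1.0]
width: 0.0872
```

```bash
cat >> h.py <<'E'
from scipy.spatial.transform import Rotation as Ro
def rel(target):
    s=read_state();return Ro.from_quat(s["eef_rot"]).inv().apply(np.array(target)-s["ee_pos"])*100
E
python3 - <<'E'
from h import *
s=read_state();print({k:np.round(v,3).tolist() for k,v in s.items()},rel([.538,0,.3]))
E
```

```text
{'time': 2.05, 'joint_positions': [-0.663, -0.005, 0.288, 1.682, 0.001, 1.463, 0.741], 'joint_vel': [0.506, 0.093, 0.536, -0.089, -0.017, -0.004, 1.04], 'joint_torque': [-3.73, -39.954, -2.018, -38.638, 0.073, 0.463, -2.228], 'ee_pos': [0.474, 0.138, 0.303], 'eef_rot': [0.225, 0.974, 0.0, 0.0], 'ft_force': [1.459, 0.945, -0.987], 'torque': [0.017, -0.077, -0.015], 'width': 0.087} [-11.79539816  -9.59961096   0.28373008]
```

Request:
play_rows(moves=[[[-5, -4, 0], [0, 0, -0.15], 8.7], [[-9, -7.4, 0], [0, 0, -0.3], 8.7], [[-10.5, -8.6, 0], [0, 0, -0.45], 8.7], [[-10.5, -8.6, 0], [0, 0, -0.6], 8.7], [[-10.5, -8.6, 0], [0, 0, -0.6], 8.7]])

```text
time: 2.68
ee_pos: [0.5302, 0.0165, 0.3025]
eef_rot: [-0.072, 0.997, 0.0, 0.0]
ft_force: [0.1, -0.1, -0.2]
width: 0.0876
```

Run:
```python
from h import *
s=read_state();print({k:np.round(v,4).tolist() for k,v in s.items()},rel([.538,0,.3]))
p=camera("wrist");save(p,"w1.png")
for d in masks_of(p,"spinner")[:3]:
    r=d["region"];ys,xs=np.nonzero(r);c=(xs.mean(),ys.mean());print(d["conf"],c,r.sum(),[atz(p,c,z) for z in(.17,.18)])
```

```text
{'time': 2.675, 'joint_positions': [-0.5058, 0.0816, 0.4182, 1.6019, -0.0335, 1.4651, 1.6295], 'joint_vel': [-0.0113, -0.0044, -0.0039, 0.0025, -0.0007, -0.0004, -0.0867], 'joint_torque': [0.7345, -40.893, 1.9849, -39.7716, 0.1262, 0.0648, 1.7188], 'ee_pos': [0.5302, 0.0165, 0.3025], 'eef_rot': [-0.0719, 0.9974, 0.0001, 0.0], 'ft_force': [0.1236, -0.0713, -0.2434], 'torque': [0.0176, -0.0346, -0.0253], 'width': 0.0876} [-0.53561644 -1.74151896  0.25439271]
```

View pics/w1.png

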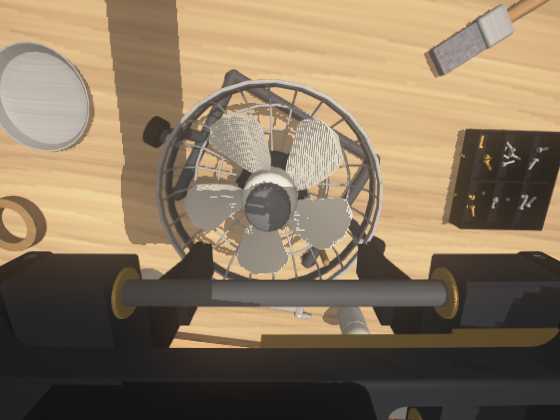

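Run:
```python
from h import *
p=camera("wrist");f=p["frame"][:,:,::-1].copy()
o,_=ray(p,(280,210));print("cam",o)
def draw(c,z,r,col):
    pts=np.array([proj(p,[c[0]+r*np.cos(a),c[1]+r*np.sin(a),z]) for a in np.linspace(0,6.28,60)])
    cv2.polylines(F,[np.round((pts-[210,150])*8).astype(int)],True,col,1)
F=cv2.resize(f[150:250,210:310],None,fx=8,fy=8,interpolation=cv2.INTER_CUBIC)
c=(.538,.0008)
draw(c,.155,.031,(0,255,0));draw(c,.157,.023,(0,0,255));draw(c,.185,.023,(255,0,0))
cv2.imwrite("pics/w2.png",F[:600])
```

```text
cam [0.45318318 0.00643372 0.46563155]
```

View pics/w2.png

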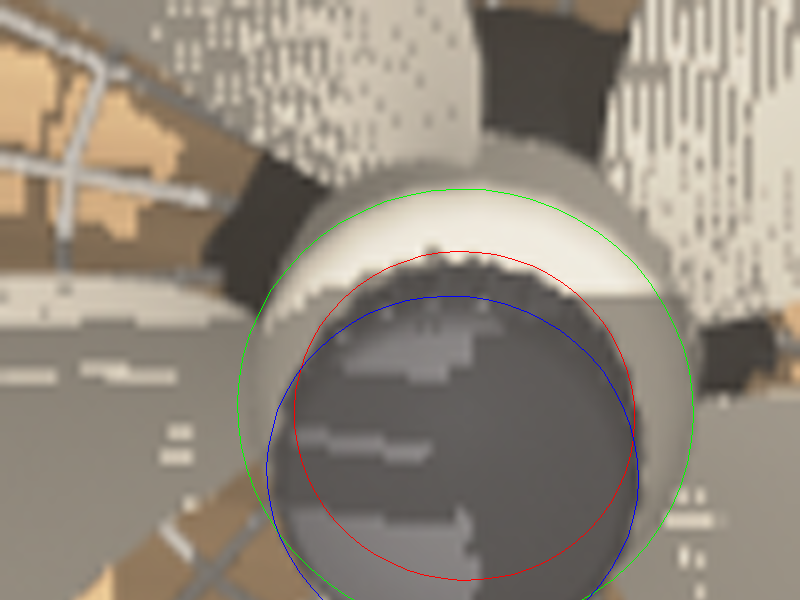

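Request:
play_rows(moves=[[[-0.3, -0.8, 2], [0, 0, -0.15], 8.7], [[-0.58, -1.63, 4.5], [0, 0, -0.3], 8.7], [[-0.58, -1.63, 7], [0, 0, -0.45], 8.7], [[-0.58, -1.63, 9], [0, 0, -0.6], 8.7], [[-0.58, -1.63, 9.3], [0, 0, -0.75], 8.7], [[-0.58, -1.63, 9.3], [0, 0, -0.82], 8.7], [[-0.58, -1.63, 9.3], [0, 0, -0.82], 8.7]])

```text
time: 3.7
ee_pos: [0.5383, 0.0017, 0.2096]
eef_rot: [-0.463, 0.886, 0.0, 0.0]
ft_force: [-1.0, -0.5, 0.3]
width: 0.0867
```

```bash
cat > st.py <<'E'
from h import *
s=read_state();R=Ro.from_quat(s["eef_rot"])
print("t",round(s["time"],2),"p",np.round(np.array(s["ee_pos"])*1e3,2),"j7",round(s["joint_positions"][6],3),"w",round(s["width"]*1e3,2),"tilt",np.round(R.as_matrix()[:,2],4))
print("F",np.round(s["ft_force"],2),"Ftool",np.round(R.inv().apply(s["ft_force"]),2),"T",np.round(s["torque"],3),"yaw",np.round(np.arctan2(R.as_matrix()[1,1],R.as_matrix()[0,1]),4))
E
python3 st.py; python3 -c "
from h import *
print(rel([.5383,.0012,.162]))"
```

```text
t 3.7 p [538.26   1.65 209.58] j7 2.496 w 86.74 tilt [ 1.e-04  2.e-04 -1.e+00]
F [-0.95 -0.52  0.3 ] Ftool [ 0.97  0.49 -0.3 ] T [ 0.119  0.041 -0.033] yaw 2.5343
[ 0.03558087 -0.02933932  4.75801273]
```

Request:
play_rows(moves=[[[0, -0.03, 1.5], [0, 0, 0], 8.7], [[0, -0.03, 3], [0, 0, 0], 8.7], [[0, -0.03, 4.2], [0, 0, 0], 8.7], [[0, -0.03, 4.7], [0, 0, 0], 8.7], [[0, -0.03, 4.7], [0, 0, 0], 6.0], [[0, -0.03, 4.7], [0, 0, 0], 5.2]], grip_force=4)

```text
time: 4.45
ee_pos: [0.5388, 0.0011, 0.163]
eef_rot: [-0.464, 0.886, -0.0, 0.0]
ft_force: [-0.1, 0.2, -0.3]
width: 0.0739
```

```bash
python3 st.py
python3 - <<'E'
from h import *
p=camera("wrist");F=cv2.resize(p["frame"][120:320,180:380,::-1],None,fx=3,fy=3,interpolation=cv2.INTER_CUBIC);cv2.imwrite("pics/w3.png",F)
p=camera("side");F=cv2.resize(p["frame"][150:270,200:360,::-1],None,fx=5,fy=5,interpolation=cv2.INTER_CUBIC);cv2.imwrite("pics/s3.png",F)
E
python3 st.py
```

```text
t 4.45 p [538.82   1.14 162.96] j7 2.512 w 73.92 tilt [ 7.e-04  2.e-04 -1.e+00]
F [-0.11  0.18 -0.34] Ftool [-0.09  0.19  0.34] T [0.087 0.018 0.026] yaw 2.5359
t 4.55 p [538.8    1.16 162.98] j7 2.512 w 66.88 tilt [ 8.e-04  3.e-04 -1.e+00]
F [-1.07 -0.65  0.36] Ftool [ 1.15  0.51 -0.36] T [ 0.101  0.113 -0.004] yaw 2.5359
```

View pics/w3.png

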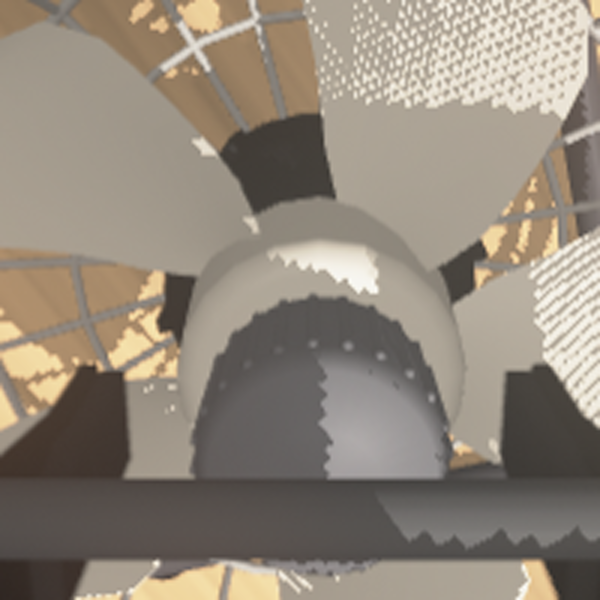

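View pics/s3.png

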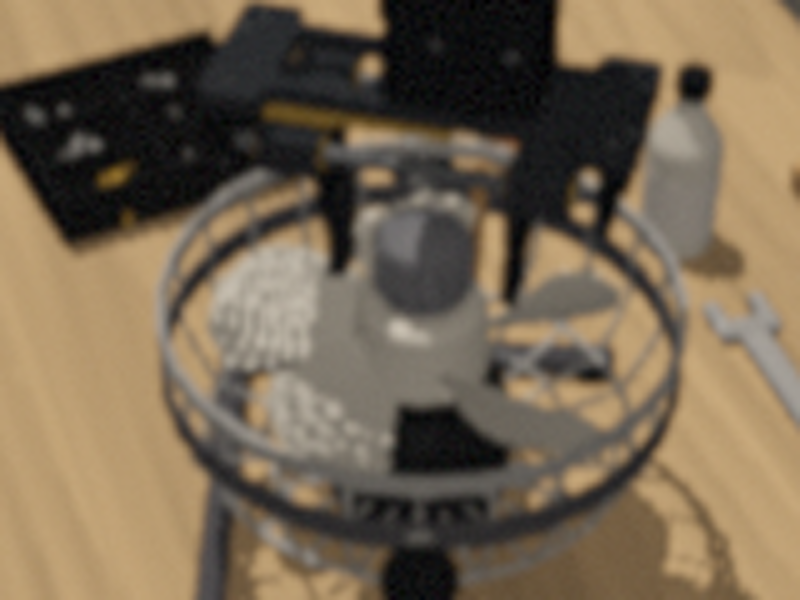

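Request:
play_rows(moves=[[[0, 0, 0], [0, 0, 0], 5.0], [[0, 0, 0], [0, 0, 0], 4.7], [[0, 0, 0], [0, 0, 0], 4.7]], grip_force=4)

```text
time: 4.92
ee_pos: [0.5384, 0.0013, 0.1626]
eef_rot: [-0.464, 0.886, 0.0, -0.0]
ft_force: [-0.6, 1.1, 0.7]
width: 0.0474
```

```bash
python3 st.py
```

```text
t 4.92 p [538.42   1.26 162.56] j7 2.512 w 47.4 tilt [-2.e-04  3.e-04 -1.e+00]
F [-0.62  1.06  0.67] Ftool [-0.52  1.11 -0.67] T [ 0.401  0.465 -0.01 ] yaw 2.536
```

Request:
play_rows(moves=[[[0, 0, 0], [0, 0, 0], 4.5], [[0, 0, 0], [0, 0, 0], 4.5]])

```text
time: 5.18
ee_pos: [0.538, 0.0016, 0.1625]
eef_rot: [-0.464, 0.886, 0.001, -0.0]
ft_force: [-5.0, 2.4, 3.7]
width: 0.0466
```

```bash
python3 st.py
```

```text
t 5.17 p [537.98   1.65 162.46] j7 2.512 w 46.59 tilt [-1.2e-03  6.0e-04 -1.0e+00]
F [-5.02  2.38  3.68] Ftool [ 0.9   5.49 -3.67] T [0.62  1.225 0.012] yaw 2.5365
```

Request:
play_rows(moves=[[[0, 0, 0], [0, 0, 0], 4.2], [[0, 0, 0], [0, 0, 0], 4.2]])

```text
time: 5.42
ee_pos: [0.538, 0.0016, 0.1624]
eef_rot: [-0.464, 0.886, 0.001, -0.0]
ft_force: [-4.9, 3.2, 2.9]
width: 0.0465
```

```bash
python3 st.py
```

```text
t 5.42 p [537.96   1.65 162.44] j7 2.512 w 46.53 tilt [-1.2e-03  6.0e-04 -1.0e+00]
F [-4.85  3.15  2.95] Ftool [ 0.17  5.79 -2.94] T [ 6.460e-01  1.168e+00 -1.000e-03] yaw 2.5364
```

Request:
play_rows(moves=[[[0, 0.05, 0], [0, 0, 0], 4.2], [[0, 0.1, 0], [0, 0, 0], 4.2], [[0, 0.1, 0], [0, 0, 0], 4.2]])

```text
time: 5.8
ee_pos: [0.5379, 0.0016, 0.1625]
eef_rot: [-0.464, 0.886, -0.0, 0.0]
ft_force: [-1.6, 1.7, -0.1]
width: 0.046
```

```bash
python3 st.py
```

```text
t 5.8 p [537.89   1.64 162.54] j7 2.51 w 45.98 tilt [ 5.e-04 -0.e+00 -1.e+00]
F [-1.58  1.69 -0.13] Ftool [-0.49  2.26  0.13] T [0.319 0.314 0.083] yaw 2.5359
```

Request:
play_rows(moves=[[[0, 0.03, 0], [0, 0, 0], 6.0], [[0, 0.03, 0], [0, 0, 0], 6.0], [[0, 0.03, 0], [0, 0, 0.15], 6.0], [[0, 0.03, 0], [0, 0, 0.33], 6.0], [[0, 0.03, 0], [0, 0, 0.51], 6.0], [[0, 0.03, 0], [0, 0, 0.69], 6.0], [[0, 0.03, 0], [0, 0, 0.87], 6.0], [[0, 0.03, 0], [0, 0, 1.05], 6.0]])

```text
time: 6.8
ee_pos: [0.5376, 0.0017, 0.1626]
eef_rot: [0.045, 0.999, -0.0, 0.0]
ft_force: [-0.2, 0.4, -0.1]
width: 0.0599
```

Request:
play_rows(moves=[[[0, 0, 0], [0, 0, 0.18], 6.0], [[0, 0, 0], [0, 0, 0.36], 6.0], [[0, 0, 0], [0, 0, 0.52], 6.0], [[0, 0, 0], [0, 0, 0.52], 5.0], [[0, 0, 0], [0, 0, 0.52], 4.7], [[0, 0, 0], [0, 0, 0.52], 4.7]])

```text
time: 7.55
ee_pos: [0.5369, 0.0007, 0.1624]
eef_rot: [0.297, 0.955, -0.001, -0.0]
ft_force: [-4.3, -4.0, 3.2]
width: 0.0476
```

```bash
python3 st.py
```

```text
t 7.55 p [536.86   0.72 162.4 ] j7 0.971 w 47.61 tilt [-0.0014 -0.0011 -1.    ]
F [-4.27 -4.02  3.18] Ftool [ 1.23 -5.74 -3.17] T [-1.059  0.974  0.017] yaw 0.9672
```

Request:
play_rows(moves=[[[0, 0, 0], [0, 0, 0], 4.5], [[0, 0, 0], [0, 0, 0], 4.2], [[0, 0, 0], [0, 0, 0], 4.2]])

```text
time: 7.92
ee_pos: [0.5365, 0.0002, 0.1624]
eef_rot: [0.298, 0.955, -0.001, -0.001]
ft_force: [-5.7, -6.1, 2.9]
width: 0.0462
```

```bash
python3 st.py
```

```text
t 7.92 p [5.3650e+02 2.0000e-01 1.6237e+02] j7 0.971 w 46.2 tilt [-0.0021 -0.0015 -1.    ]
F [-5.69 -6.1   2.9 ] Ftool [ 1.21 -8.26 -2.88] T [-1.243  1.263 -0.014] yaw 0.9663
```

Request:
play_rows(moves=[[[0, -0.08, 0], [0, 0, 0], 4.2], [[0, -0.15, 0], [0, 0, 0], 4.2], [[0, -0.15, 0], [0, 0, 0], 4.2]])

```text
time: 8.3
ee_pos: [0.5365, 0.0002, 0.1625]
eef_rot: [0.298, 0.955, -0.0, -0.0]
ft_force: [-2.8, -3.4, 1.8]
width: 0.0466
```

```bash
python3 st.py
```

```text
t 8.3 p [5.3647e+02 1.8000e-01 1.6248e+02] j7 0.971 w 46.6 tilt [-3.e-04 -4.e-04 -1.e+00]
F [-2.76 -3.44  1.77] Ftool [ 0.31 -4.4  -1.77] T [-1.019  0.595 -0.015] yaw 0.9663
```

Request:
play_rows(moves=[[[0, -0.05, 0], [0, 0, 0], 4.2], [[0, -0.09, 0], [0, 0, 0], 4.2], [[0, -0.09, 0], [0, 0, 0], 4.2]])

```text
time: 8.68
ee_pos: [0.5364, 0.0001, 0.1626]
eef_rot: [0.298, 0.955, 0.0, 0.0]
ft_force: [1.0, -2.6, -2.0]
width: 0.0464
```

```bash
python3 st.py
```

```text
t 8.68 p [5.3639e+02 1.0000e-01 1.6257e+02] j7 0.971 w 46.37 tilt [ 7.e-04  2.e-04 -1.e+00]
F [ 0.99 -2.61 -1.96] Ftool [-2.3  -1.59  1.96] T [-0.571 -0.226 -0.003] yaw 0.9663
```

Request:
play_rows(moves=[[[0, -0.03, 0], [0, 0, 0], 6.0], [[0, -0.03, 0], [0, 0, 0], 6.0], [[0, -0.03, 0], [0, 0, -0.15], 6.0], [[0, -0.03, 0], [0, 0, -0.33], 6.0], [[0, -0.03, 0], [0, 0, -0.51], 6.0], [[0, -0.03, 0], [0, 0, -0.69], 6.0], [[0, -0.03, 0], [0, 0, -0.87], 6.0], [[0, -0.03, 0], [0, 0, -1.05], 6.0]])

```text
time: 9.68
ee_pos: [0.536, 0.0, 0.1626]
eef_rot: [-0.224, 0.975, 0.0, 0.0]
ft_force: [-1.0, -1.1, -1.1]
width: 0.0603
```

Request:
play_rows(moves=[[[0, 0, 0], [0, 0, -0.18], 6.0], [[0, 0, 0], [0, 0, -0.36], 6.0], [[0, 0, 0], [0, 0, -0.5], 6.0], [[0, 0, 0], [0, 0, -0.5], 5.0], [[0, 0, 0], [0, 0, -0.5], 4.7], [[0, 0, 0], [0, 0, -0.5], 4.2], [[0, 0, 0], [0, 0, -0.5], 4.2], [[0, 0, 0], [0, 0, -0.5], 4.2]])

```text
time: 10.68
ee_pos: [0.5362, -0.0005, 0.1626]
eef_rot: [-0.455, 0.89, -0.0, 0.0]
ft_force: [2.5, -1.8, -2.0]
width: 0.0462
```

```bash
python3 st.py
```

```text
t 10.68 p [ 5.3624e+02 -4.8000e-01  1.6263e+02] j7 2.493 w 46.16 tilt [ 8.e-04 -2.e-04 -1.e+00]
F [ 2.48 -1.78 -1.97] Ftool [-0.02 -3.05  1.97] T [-0.305 -0.611  0.017] yaw 2.5155
```

Request:
play_rows(moves=[[[0, -0.04, 0], [0, 0, 0], 4.2], [[0, -0.07, 0], [0, 0, 0], 4.2], [[0, -0.07, 0], [0, 0, 0], 4.2]])

```text
time: 11.05
ee_pos: [0.5363, -0.0005, 0.1626]
eef_rot: [-0.455, 0.89, 0.0, -0.0]
ft_force: [-0.4, -0.1, 1.9]
width: 0.0464
```

```bash
python3 st.py
```

```text
t 11.05 p [ 5.3631e+02 -5.2000e-01  1.6257e+02] j7 2.495 w 46.42 tilt [-4.e-04  4.e-04 -1.e+00]
F [-0.43 -0.07  1.93] Ftool [ 0.31  0.31 -1.93] T [ 0.164  0.084 -0.025] yaw 2.5161
```

Request:
play_rows(moves=[[[0, 0, 0], [0, 0, 0], 4.2], [[0, 0, 0], [0, 0, 0], 4.2]], grip_force=12)

```text
time: 11.3
ee_pos: [0.5363, -0.0005, 0.1625]
eef_rot: [-0.455, 0.89, 0.0, -0.0]
ft_force: [-0.6, 1.1, 1.6]
width: 0.0469
```

```bash
python3 st.py
```

```text
t 11.3 p [ 5.3630e+02 -5.3000e-01  1.6254e+02] j7 2.495 w 46.88 tilt [-4.e-04  3.e-04 -1.e+00]
F [-0.61  1.06  1.63] Ftool [-0.5   1.11 -1.63] T [ 0.266  0.317 -0.027] yaw 2.5162
```

Request:
play_rows(moves=[[[0, 0, 0], [0, 0, 0], 4.2], [[0, 0, 0], [0, 0, 0], 4.2], [[0, 0, 0], [0, 0, 0.03], 4.2], [[0, 0, 0], [0, 0, 0.06], 4.2]], grip_force=24)

```text
time: 11.8
ee_pos: [0.5366, -0.0006, 0.1626]
eef_rot: [-0.427, 0.904, 0.0, 0.0]
ft_force: [-0.9, 1.1, 3.5]
width: 0.0462
```

```bash
python3 st.py
```

```text
t 11.8 p [536.57  -0.61 162.63] j7 2.433 w 46.16 tilt [ 2.e-04  2.e-04 -1.e+00]
F [-0.95  1.09  3.53] Ftool [-0.25  1.42 -3.53] T [0.402 0.34  0.128] yaw 2.4539
```

Request:
play_rows(moves=[[[0, 0, -0.01], [0, 0, 0.04], 4.2], [[0, 0, -0.02], [0, 0, 0.08], 4.2], [[0, 0, -0.03], [0, 0, 0.12], 4.2]])

```text
time: 12.18
ee_pos: [0.5368, -0.0007, 0.1629]
eef_rot: [-0.372, 0.928, -0.0, 0.0]
ft_force: [0.4, 1.3, 2.9]
width: 0.0459
```

```bash
python3 st.py
```

```text
t 12.18 p [536.77  -0.66 162.89] j7 2.315 w 45.9 tilt [ 7.e-04  1.e-04 -1.e+00]
F [0.4  1.27 2.86] Ftool [-1.17  0.64 -2.86] T [0.373 0.102 0.116] yaw 2.3335
```

Request:
play_rows(moves=[[[0, 0, -0.015], [0, 0, 0.06], 4.2], [[0, 0, -0.03], [0, 0, 0.12], 4.2], [[0, 0, -0.045], [0, 0, 0.18], 4.2], [[0, 0, -0.06], [0, 0, 0.24], 4.2]])

```text
time: 12.68
ee_pos: [0.5365, -0.0008, 0.1634]
eef_rot: [-0.258, 0.966, -0.0, 0.0]
ft_force: [-1.3, 1.2, 2.1]
width: 0.046
```

```bash
python3 st.py
```

```text
t 12.68 p [536.52  -0.83 163.36] j7 2.078 w 46.01 tilt [ 1.e-04 -1.e-04 -1.e+00]
F [-1.32  1.22  2.06] Ftool [ 0.53  1.72 -2.06] T [0.357 0.267 0.1  ] yaw 2.0927
```

Request:
play_rows(moves=[[[0, 0, -0.015], [0, 0, 0.06], 4.2], [[0, 0, -0.03], [0, 0, 0.12], 4.2], [[0, 0, -0.045], [0, 0, 0.18], 4.2], [[0, 0, -0.06], [0, 0, 0.24], 4.2]])

```text
time: 13.18
ee_pos: [0.5364, -0.0008, 0.1639]
eef_rot: [-0.141, 0.99, -0.0, -0.0]
ft_force: [-1.3, 1.8, 1.0]
width: 0.0461
```

```bash
python3 st.py
```

```text
t 13.18 p [536.39  -0.8  163.87] j7 1.842 w 46.13 tilt [-2.e-04 -0.e+00 -1.e+00]
F [-1.32  1.84  1.03] Ftool [ 0.75  2.14 -1.03] T [0.392 0.308 0.08 ] yaw 1.8527
```

Request:
play_rows(moves=[[[0, 0.01, -0.015], [0, 0, 0.06], 4.2], [[0, 0.02, -0.03], [0, 0, 0.12], 4.2], [[0, 0.02, -0.045], [0, 0, 0.18], 4.2], [[0, 0.02, -0.06], [0, 0, 0.24], 4.2]])

```text
time: 13.68
ee_pos: [0.5363, -0.0007, 0.1644]
eef_rot: [-0.021, 1.0, -0.0, -0.0]
ft_force: [-2.6, 0.5, -0.9]
width: 0.0457
```

```bash
python3 st.py
```

```text
t 13.68 p [536.31  -0.68 164.36] j7 1.606 w 45.74 tilt [-3.e-04 -1.e-04 -1.e+00]
F [-2.59  0.5  -0.88] Ftool [2.57 0.61 0.88] T [0.243 0.239 0.117] yaw 1.6126
```

Request:
play_rows(moves=[[[0.01, 0, -0.01], [0, 0, 0.06], 4.2], [[0.02, 0, -0.02], [0, 0, 0.12], 4.2], [[0.02, 0, -0.03], [0, 0, 0.18], 4.2], [[0.02, 0, -0.04], [0, 0, 0.24], 4.2]])

```text
time: 14.18
ee_pos: [0.5361, -0.0006, 0.1648]
eef_rot: [0.099, 0.995, -0.0, -0.0]
ft_force: [-0.6, 1.0, 0.3]
width: 0.046
```

```bash
python3 st.py
```

```text
t 14.18 p [536.13  -0.61 164.79] j7 1.37 w 45.97 tilt [-2.e-04 -1.e-04 -1.e+00]
F [-0.62  0.97  0.28] Ftool [ 0.8   0.83 -0.28] T [0.314 0.178 0.052] yaw 1.3727
```

Request:
play_rows(moves=[[[0, 0, -0.013], [0, 0, 0.06], 4.2], [[0, 0, -0.025], [0, 0, 0.12], 4.2], [[0, 0, -0.038], [0, 0, 0.18], 4.2], [[0, 0, -0.05], [0, 0, 0.24], 4.2]])

```text
time: 14.68
ee_pos: [0.5361, -0.0004, 0.1653]
eef_rot: [0.217, 0.976, -0.0, -0.0]
ft_force: [-2.0, 0.9, 0.9]
width: 0.0459
```

```bash
python3 st.py
```

```text
t 14.68 p [ 5.3608e+02 -4.5000e-01  1.6526e+02] j7 1.134 w 45.94 tilt [-4.e-04  1.e-04 -1.e+00]
F [-1.99  0.88  0.85] Ftool [ 2.18 -0.05 -0.85] T [0.342 0.184 0.058] yaw 1.1329
```

Request:
play_rows(moves=[[[0.01, 0, -0.014], [0, 0, 0.06], 4.2], [[0.02, 0, -0.028], [0, 0, 0.12], 4.2], [[0.02, 0, -0.042], [0, 0, 0.18], 4.2], [[0.02, 0, -0.056], [0, 0, 0.24], 4.2]])

```text
time: 15.18
ee_pos: [0.5358, -0.0003, 0.1656]
eef_rot: [0.333, 0.943, -0.0, -0.0]
ft_force: [-0.2, 2.2, -2.0]
width: 0.046
```

```bash
python3 st.py
```

```text
t 15.18 p [ 5.3583e+02 -3.3000e-01  1.6565e+02] j7 0.898 w 46.01 tilt [-5.e-04  1.e-04 -1.e+00]
F [-0.17  2.21 -2.01] Ftool [1.52 1.61 2.01] T [0.402 0.087 0.051] yaw 0.8928
```

Request:
play_rows(moves=[[[0.01, 0.01, -0.008], [0, 0, 0.06], 4.2], [[0.01, 0.02, -0.016], [0, 0, 0.12], 4.2], [[0.01, 0.02, -0.024], [0, 0, 0.18], 4.2], [[0.01, 0.02, -0.032], [0, 0, 0.24], 4.2]])

```text
time: 15.68
ee_pos: [0.5359, -0.0002, 0.166]
eef_rot: [0.443, 0.896, -0.0, -0.0]
ft_force: [-0.9, 1.9, -0.9]
width: 0.0458
```

```bash
python3 st.py
```

```text
t 15.68 p [ 5.3595e+02 -2.3000e-01  1.6602e+02] j7 0.662 w 45.8 tilt [-4.e-04 -1.e-04 -1.e+00]
F [-0.93  1.89 -0.89] Ftool [2.06 0.41 0.89] T [0.264 0.025 0.008] yaw 0.6527
```

Request:
play_rows(moves=[[[0.01, 0, -0.01], [0, 0, 0.06], 4.2], [[0.02, 0, -0.02], [0, 0, 0.12], 4.2], [[0.02, 0, -0.03], [0, 0, 0.18], 4.2], [[0.02, 0, -0.04], [0, 0, 0.24], 4.2]])

```text
time: 16.18
ee_pos: [0.536, -0.0001, 0.1665]
eef_rot: [0.547, 0.837, -0.0, 0.0]
ft_force: [0.8, 1.3, 0.0]
width: 0.0459
```

```bash
python3 st.py
```

```text
t 16.18 p [ 5.3595e+02 -5.0000e-02  1.6652e+02] j7 0.427 w 45.92 tilt [-1.e-04 -1.e-04 -1.e+00]
F [0.83 1.26 0.03] Ftool [ 0.82  1.27 -0.03] T [0.217 0.048 0.02 ] yaw 0.4128
```

Request:
play_rows(moves=[[[0, 0.01, -0.011], [0, 0, 0.06], 4.2], [[0, 0.02, -0.022], [0, 0, 0.12], 4.2], [[0, 0.02, -0.033], [0, 0, 0.18], 4.2], [[0, 0.02, -0.044], [0, 0, 0.24], 4.2]])

```text
time: 16.68
ee_pos: [0.5361, -0.0001, 0.167]
eef_rot: [0.643, 0.765, -0.0, 0.0]
ft_force: [0.2, 1.3, 0.2]
width: 0.0454
```

```bash
python3 st.py
```

```text
t 16.68 p [ 5.3614e+02 -6.0000e-02  1.6697e+02] j7 0.192 w 45.43 tilt [-0.e+00 -1.e-04 -1.e+00]
F [0.22 1.35 0.22] Ftool [ 1.29  0.44 -0.22] T [ 0.179  0.042 -0.053] yaw 0.1727
```

Request:
play_rows(moves=[[[0, 0, -0.011], [0, 0, 0.06], 4.2], [[0, 0, -0.022], [0, 0, 0.12], 4.2], [[0, 0, -0.033], [0, 0, 0.18], 4.2], [[0, 0, -0.044], [0, 0, 0.24], 4.2]])

```text
time: 17.18
ee_pos: [0.5362, 0.0, 0.1674]
eef_rot: [0.73, 0.683, -0.0, 0.0]
ft_force: [-0.6, 1.0, 0.4]
width: 0.046
```

```bash
python3 st.py
```

```text
t 17.18 p [5.3615e+02 1.0000e-02 1.6742e+02] j7 -0.043 w 46.04 tilt [ 0.e+00 -1.e-04 -1.e+00]
F [-0.64  1.01  0.36] Ftool [ 0.97 -0.71 -0.36] T [0.242 0.032 0.009] yaw -0.0673
```

Request:
play_rows(moves=[[[0, 0, -0.011], [0, 0, 0.06], 4.2], [[0, 0, -0.022], [0, 0, 0.12], 4.2], [[0, 0, -0.034], [0, 0, 0.18], 4.2], [[0, 0, -0.046], [0, 0, 0.24], 4.2], [[0, 0, -0.058], [0, 0, 0.3], 4.2]])

```text
time: 17.8
ee_pos: [0.5362, 0.0, 0.168]
eef_rot: [0.824, 0.566, 0.0, 0.0]
ft_force: [0.3, 1.1, -0.5]
width: 0.0461
```

```bash
python3 st.py
```

```text
t 17.8 p [5.3620e+02 4.0000e-02 1.6803e+02] j7 -0.336 w 46.15 tilt [ 1.e-04 -1.e-04 -1.e+00]
F [ 0.27  1.1  -0.48] Ftool [ 1.12 -0.15  0.48] T [ 0.197  0.074 -0.014] yaw -0.3673
```

Request:
play_rows(moves=[[[0, 0, -0.011], [0, 0, 0.06], 4.2], [[0, 0, -0.022], [0, 0, 0.12], 4.2], [[0, 0, -0.034], [0, 0, 0.18], 4.2], [[0, 0, -0.046], [0, 0, 0.24], 4.2], [[0, 0, -0.058], [0, 0, 0.3], 4.2]])

```text
time: 18.42
ee_pos: [0.5362, 0.0, 0.1686]
eef_rot: [0.9, 0.437, 0.0, 0.0]
ft_force: [-0.5, 1.4, -1.3]
width: 0.0461
```

```bash
python3 st.py
```

```text
t 18.43 p [5.3625e+02 3.0000e-02 1.6863e+02] j7 -0.628 w 46.1 tilt [ 2.e-04 -1.e-04 -1.e+00]
F [-0.47  1.42 -1.28] Ftool [ 0.82 -1.24  1.28] T [ 0.184 -0.041  0.05 ] yaw -0.6673
```

Request:
play_rows(moves=[[[0, 0, -0.009], [0, 0, 0.06], 4.2], [[0, 0, -0.018], [0, 0, 0.12], 4.2], [[0, 0, -0.027], [0, 0, 0.18], 4.2], [[0, 0, -0.036], [0, 0, 0.24], 4.2], [[0, 0, -0.045], [0, 0, 0.3], 4.2]])

```text
time: 19.05
ee_pos: [0.5363, -0.0001, 0.1691]
eef_rot: [0.955, 0.297, 0.0, 0.0]
ft_force: [0.0, 1.5, -0.9]
width: 0.0462
```

```bash
python3 st.py
```

```text
t 19.05 p [ 5.3633e+02 -7.0000e-02  1.6914e+02] j7 -0.92 w 46.18 tilt [ 4.e-04 -2.e-04 -1.e+00]
F [ 0.01  1.49 -0.93] Ftool [ 0.85 -1.22  0.93] T [ 0.193 -0.051  0.019] yaw -0.9674
```

Request:
play_rows(moves=[[[0, 0, -0.011], [0, 0, 0.06], 4.2], [[0, 0, -0.022], [0, 0, 0.12], 4.2], [[0, 0, -0.033], [0, 0, 0.18], 4.2], [[0, 0, -0.044], [0, 0, 0.24], 4.2], [[0, 0, -0.055], [0, 0, 0.3], 4.2]])

```text
time: 19.68
ee_pos: [0.5363, -0.0001, 0.1697]
eef_rot: [0.989, 0.151, 0.0, 0.0]
ft_force: [0.0, 0.7, -0.5]
width: 0.0464
```

```bash
python3 st.py
```

```text
t 19.68 p [ 5.3634e+02 -7.0000e-02  1.6970e+02] j7 -1.21 w 46.35 tilt [ 5.e-04 -2.e-04 -1.e+00]
F [ 0.04  0.73 -0.47] Ftool [ 0.26 -0.68  0.47] T [ 0.116 -0.068 -0.003] yaw -1.2674
```

Request:
play_rows(moves=[[[0, 0, -0.011], [0, 0, 0.06], 4.2], [[0, 0, -0.022], [0, 0, 0.12], 4.2], [[0, 0, -0.033], [0, 0, 0.18], 4.2], [[0, 0, -0.044], [0, 0, 0.24], 4.2], [[0, 0, -0.055], [0, 0, 0.3], 4.2]])

```text
time: 20.3
ee_pos: [0.5363, -0.0002, 0.1703]
eef_rot: [1.0, 0.002, 0.0, 0.0]
ft_force: [0.5, 0.6, -0.2]
width: 0.0463
```

```bash
python3 st.py
```

```text
t 20.3 p [ 5.3633e+02 -1.8000e-01  1.7027e+02] j7 -1.5 w 46.28 tilt [ 5.e-04 -3.e-04 -1.e+00]
F [ 0.55  0.59 -0.22] Ftool [ 0.55 -0.59  0.22] T [ 0.091  0.006 -0.009] yaw -1.5674
```

Request:
play_rows(moves=[[[0, 0, -0.011], [0, 0, 0.06], 4.2], [[0, 0, -0.022], [0, 0, 0.12], 4.2], [[0, 0, -0.033], [0, 0, 0.18], 4.2], [[0, 0, -0.044], [0, 0, 0.24], 4.2], [[0, 0, -0.055], [0, 0, 0.3], 4.2]])

```text
time: 20.92
ee_pos: [0.5363, -0.0003, 0.1708]
eef_rot: [0.989, -0.148, 0.0, 0.0]
ft_force: [1.2, 0.2, -0.2]
width: 0.046
```

```bash
python3 st.py
```

```text
t 20.93 p [ 5.3632e+02 -2.7000e-01  1.7081e+02] j7 -1.787 w 45.99 tilt [ 5.e-04 -4.e-04 -1.e+00]
F [ 1.18  0.22 -0.21] Ftool [ 1.07 -0.56  0.21] T [ 0.077  0.022 -0.002] yaw -1.8675
```

Request:
play_rows(moves=[[[0, 0, -0.011], [0, 0, 0.06], 4.2], [[0, 0, -0.022], [0, 0, 0.12], 4.2], [[0, 0, -0.033], [0, 0, 0.18], 4.2], [[0, 0, -0.044], [0, 0, 0.24], 4.2], [[0, 0, -0.055], [0, 0, 0.3], 4.2]])

```text
time: 21.55
ee_pos: [0.5362, -0.0003, 0.1713]
eef_rot: [0.956, -0.294, 0.0, 0.0]
ft_force: [0.8, -0.7, -0.9]
width: 0.0458
```

```bash
python3 st.py
```

```text
t 21.55 p [ 5.3625e+02 -3.3000e-01  1.7134e+02] j7 -2.073 w 45.85 tilt [ 3.e-04 -5.e-04 -1.e+00]
F [ 0.83 -0.7  -0.89] Ftool [1.08 0.12 0.89] T [0.089 0.056 0.001] yaw -2.1676
```

Request:
play_rows(moves=[[[0, 0, -0.011], [0, 0, 0.06], 4.2], [[0, 0, -0.022], [0, 0, 0.12], 4.2], [[0, 0, -0.033], [0, 0, 0.18], 4.2], [[0, 0, -0.044], [0, 0, 0.24], 4.2], [[0, 0, -0.055], [0, 0, 0.3], 4.2]])

```text
time: 22.18
ee_pos: [0.5362, -0.0003, 0.1719]
eef_rot: [0.901, -0.434, 0.0, 0.0]
ft_force: [-0.3, 0.0, -0.3]
width: 0.0463
```

```bash
python3 st.py
```

```text
t 22.18 p [ 5.3620e+02 -3.4000e-01  1.7189e+02] j7 -2.357 w 46.28 tilt [ 2.e-04 -5.e-04 -1.e+00]
F [-0.25  0.03 -0.27] Ftool [-0.18  0.18  0.27] T [0.085 0.149 0.036] yaw -2.4676
```

Last bit of turning, then a small lift while I watch the force.

Request:
play_rows(moves=[[[0, 0, -0.011], [0, 0, 0.06], 4.2], [[0, 0, -0.022], [0, 0, 0.12], 4.2], [[0, 0, -0.03], [0, 0, 0.18], 4.2], [[0, 0, -0.03], [0, 0, 0.18], 4.2]])

```text
time: 22.68
ee_pos: [0.5361, -0.0003, 0.1722]
eef_rot: [0.859, -0.512, 0.0, 0.0]
ft_force: [0.2, 0.3, -0.3]
width: 0.046
```

```bash
python3 st.py
```

```text
t 22.68 p [ 5.3612e+02 -2.9000e-01  1.7218e+02] j7 -2.522 w 46.05 tilt [-0.e+00 -5.e-04 -1.e+00]
F [ 0.21  0.28 -0.33] Ftool [-0.15 -0.32  0.33] T [0.013 0.112 0.042] yaw -2.6448
```

Request:
play_rows(moves=[[[0, 0, -0.03], [0, 0, 0], 4.2], [[0, 0, -0.06], [0, 0, 0], 4.2], [[0, 0, -0.06], [0, 0, 0], 4.2]])

```text
time: 23.05
ee_pos: [0.5362, -0.0001, 0.173]
eef_rot: [0.86, -0.511, 0.0, -0.0]
ft_force: [0.5, 0.1, -0.0]
width: 0.0461
```

```bash
python3 st.py
```

```text
t 23.05 p [ 5.3618e+02 -6.0000e-02  1.7297e+02] j7 -2.521 w 46.07 tilt [ 1.e-04  1.e-04 -1.e+00]
F [ 0.55  0.12 -0.05] Ftool [ 0.16 -0.54  0.05] T [ 0.053  0.124 -0.013] yaw -2.6438
```

Request:
play_rows(moves=[[[0, 0, -0.03], [0, 0, 0], 4.2], [[0, 0, -0.06], [0, 0, 0], 4.2], [[0, 0, -0.06], [0, 0, 0], 4.2]])

```text
time: 23.42
ee_pos: [0.5362, -0.0, 0.1736]
eef_rot: [0.859, -0.511, 0.0, -0.0]
ft_force: [0.8, -0.9, 0.7]
width: 0.0465
```

```bash
python3 st.py
```

```text
t 23.43 p [ 5.3617e+02 -3.0000e-02  1.7358e+02] j7 -2.522 w 46.54 tilt [ 1.e-04  1.e-04 -1.e+00]
F [ 0.83 -0.92  0.69] Ftool [ 1.21 -0.29 -0.69] T [ 0.018  0.171 -0.002] yaw -2.644
```

Request:
play_rows(moves=[[[0, 0, -0.04], [0, 0, 0], 4.2], [[0, 0, -0.08], [0, 0, 0], 4.2], [[0, 0, -0.08], [0, 0, 0], 4.2]])

```text
time: 23.8
ee_pos: [0.5362, -0.0, 0.1744]
eef_rot: [0.859, -0.511, 0.0, -0.0]
ft_force: [0.9, -0.4, 0.2]
width: 0.0459
```

```bash
python3 st.py
```

```text
t 23.8 p [ 5.3618e+02 -1.0000e-02  1.7438e+02] j7 -2.523 w 45.92 tilt [ 1.e-04  1.e-04 -1.e+00]
F [ 0.87 -0.36  0.25] Ftool [ 0.73 -0.59 -0.25] T [ 0.072  0.174 -0.03 ] yaw -2.644
```

Request:
play_rows(moves=[[[0, 0, -0.04], [0, 0, 0], 4.2], [[0, 0, -0.08], [0, 0, 0], 4.2], [[0, 0, -0.08], [0, 0, 0], 4.2]])

```text
time: 24.18
ee_pos: [0.5362, 0.0, 0.1752]
eef_rot: [0.859, -0.511, -0.0, -0.0]
ft_force: [-0.4, 0.4, 0.1]
width: 0.0464
```

```bash
python3 st.py
```

```text
t 24.18 p [5.3615e+02 1.0000e-02 1.7517e+02] j7 -2.523 w 46.36 tilt [ 0.e+00  1.e-04 -1.e+00]
F [-0.42  0.43  0.12] Ftool [-0.58  0.16 -0.12] T [0.065 0.152 0.025] yaw -2.644
```

3 mm of lift with no pull means it is free. I'll lift straight up.

Request:
play_rows(moves=[[[0, 0, -0.1], [0, 0, 0], 4.2], [[0, 0, -0.25], [0, 0, 0], 4.2], [[0, 0, -0.45], [0, 0, 0], 4.2], [[0, 0, -0.7], [0, 0, 0], 4.2], [[0, 0, -1.0], [0, 0, 0], 4.2], [[0, 0, -1.4], [0, 0, 0], 4.2], [[0, 0, -1.8], [0, 0, 0], 4.2], [[0, 0, -2.0], [0, 0, 0], 4.2]])

```text
time: 25.18
ee_pos: [0.5363, -0.0, 0.1955]
eef_rot: [0.859, -0.511, 0.0, -0.0]
ft_force: [0.0, 0.9, 0.2]
width: 0.0461
```

```bash
python3 st.py
python3 - <<'E'
from h import *
p=camera("side");F=cv2.resize(p["frame"][120:240,200:360,::-1],None,fx=5,fy=5,interpolation=cv2.INTER_CUBIC);cv2.imwrite("pics/s4.png",F)
E
```

```text
t 25.18 p [ 5.3626e+02 -1.0000e-02  1.9548e+02] j7 -2.539 w 46.07 tilt [ 3.e-04  2.e-04 -1.e+00]
F [0.01 0.94 0.2 ] Ftool [-0.82 -0.46 -0.2 ] T [0.03  0.137 0.028] yaw -2.644
```

View pics/s4.png

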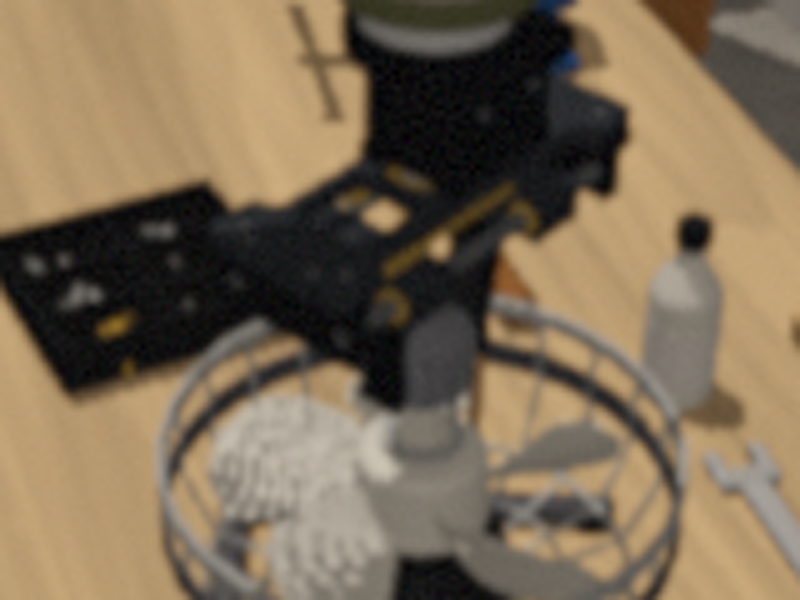

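Request:
play_rows(moves=[[[0, 0, -1.5], [0, 0, -0.05], 4.2], [[0, 0, -3.5], [0, 0, -0.1], 4.2], [[0, 0, -5.5], [0, 0, -0.2], 4.2], [[1.5, 1.2, -6.5], [0, 0, -0.3], 4.2], [[4, 3.2, -6.5], [0, 0, -0.4], 4.2], [[7, 5.64, -6.5], [0, 0, -0.5], 4.2], [[10.3, 8.3, -6.5], [0, 0, -0.6], 4.2], [[13.6, 10.96, -6.5], [0, 0, -0.6], 4.2]])

```text
time: 26.22
ee_pos: [0.5046, -0.1732, 0.2612]
eef_rot: [0.973, -0.232, 0.001, -0.0]
ft_force: [1.0, -1.4, 0.4]
width: 0.0459
```

```bash
python3 st.py;  python3 -c "
from h import *
print(rel([.472,-.352,.26]))"
```

```text
t 26.23 p [ 504.56 -173.17  261.19] j7 -1.656 w 45.94 tilt [ 1.2e-03  5.0e-04 -1.0e+00]
F [ 1.04 -1.44  0.36] Ftool [ 1.58  0.81 -0.36] T [-0.041  0.147 -0.005] yaw -2.0401
[ 5.18389704 17.42249881  0.10565387]
```

Request:
play_rows(moves=[[[1.1, 3.7, 0], [0, 0, 0], 4.2], [[2.2, 7.4, 0], [0, 0, 0], 4.2], [[3.3, 11, 0], [0, 0, 0], 4.2], [[4.2, 14.2, 0], [0, 0, 0], 4.2], [[4.9, 16.4, 0], [0, 0, 0], 4.2], [[5.18, 17.4, 0], [0, 0, 0], 4.2], [[5.18, 17.4, 0], [0, 0, 0], 4.2]])

```text
time: 27.1
ee_pos: [0.4715, -0.3506, 0.2605]
eef_rot: [0.972, -0.234, 0.0, 0.0]
ft_force: [0.3, 0.4, 0.1]
width: 0.0461
```

```bash
python3 st.py;  python3 - <<'E'
from h import *
print(rel([.472,-.352,.0105]))
p=camera("wrist");save(p,"w5.png");m=masks_of(p,"dish_floor")
for d in m[:2]:
    ys,xs=np.nonzero(d["region"]);print(d["conf"],d["at"],xs.min(),xs.max(),ys.min(),ys.max())
f=p["frame"][:,:,::-1].copy()
for z,r in((.02,.075),(.003,.05)):
    pts=np.array([proj(p,[.472+r*np.cos(a),-.352+r*np.sin(a),z]) for a in np.linspace(0,6.28,60)]);cv2.polylines(f,[pts.round().astype(int)],True,(0,255,0),1)
cv2.imwrite("pics/w5.png",f)
E
```

```text
t 27.1 p [ 471.45 -350.57  260.51] j7 -1.214 w 46.11 tilt [ 1.e-04 -1.e-04 -1.e+00]
F [0.33 0.43 0.1 ] Ftool [ 0.1  -0.53 -0.1 ] T [0.082 0.129 0.049] yaw -2.0441
[ 0.11030595  0.09976957 25.00078581]
0.86 [286.9, 178.6] 232 338 127 228
0.61 [315.2, 323.6] 285 347 306 333
```

View pics/w5.png

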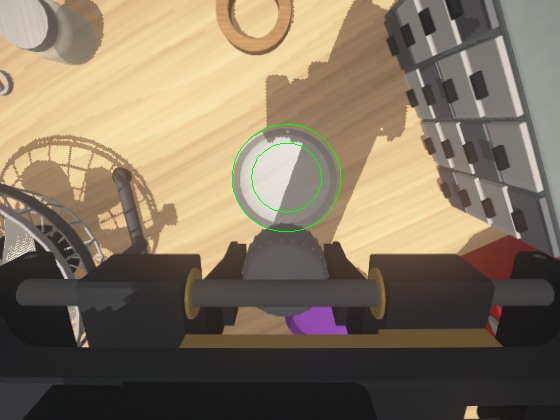

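Request:
play_rows(moves=[[[0.1, 0.1, 2], [0, 0, 0], 4.2], [[0.1, 0.1, 5], [0, 0, 0], 4.2], [[0.1, 0.1, 9], [0, 0, 0], 4.2], [[0.1, 0.1, 13], [0, 0, 0], 4.2], [[0.1, 0.1, 17], [0, 0, 0], 4.2], [[0.1, 0.1, 20.5], [0, 0, 0], 4.2], [[0.1, 0.1, 22.5], [0, 0, 0], 4.2], [[0.1, 0.1, 23.3], [0, 0, 0], 4.2]])

```text
time: 28.2
ee_pos: [0.4717, -0.3511, 0.026]
eef_rot: [0.972, -0.234, -0.001, -0.0]
ft_force: [-0.0, -1.2, -0.0]
width: 0.0465
```

Request:
play_rows(moves=[[[0, 0, 0.3], [0, 0, 0], 4.2], [[0, 0, 0.6], [0, 0, 0], 4.2], [[0, 0, 0.9], [0, 0, 0], 4.2], [[0, 0, 1.1], [0, 0, 0], 4.2], [[0, 0, 1.2], [0, 0, 0], 4.2]])

```text
time: 28.82
ee_pos: [0.4721, -0.3517, 0.0152]
eef_rot: [0.972, -0.234, 0.0, -0.0]
ft_force: [-0.3, -0.3, -0.7]
width: 0.0463
```

```bash
python3 st.py;  python3 - <<'E'
from h import *
p=camera("side");F=cv2.resize(p["frame"][300:420,230:390,::-1],None,fx=5,fy=5,interpolation=cv2.INTER_CUBIC);cv2.imwrite("pics/s6.png",F)
E
```

```text
t 28.82 p [ 472.08 -351.68   15.16] j7 -1.049 w 46.3 tilt [ 2.e-04  0.e+00 -1.e+00]
F [-0.32 -0.33 -0.66] Ftool [-0.13  0.44  0.66] T [-0.016  0.172 -0.003] yaw -2.0439
```

View pics/s6.png

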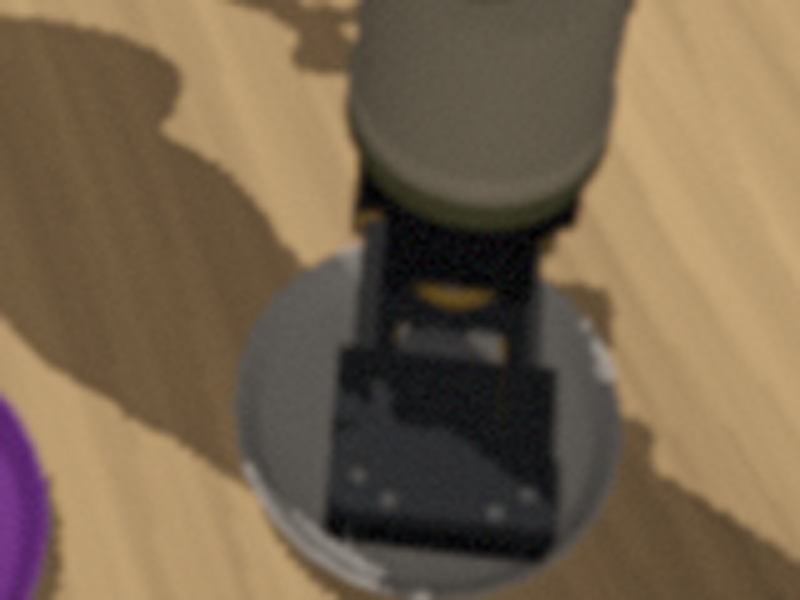

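Request:
play_rows(moves=[[[0, 0, 0.08], [0, 0, 0], 4.2], [[0, 0, 0.16], [0, 0, 0], 4.2], [[0, 0, 0.24], [0, 0, 0], 4.2], [[0, 0, 0.3], [0, 0, 0], 4.2]])

```text
time: 29.38
ee_pos: [0.472, -0.3516, 0.0121]
eef_rot: [0.972, -0.234, -0.0, -0.0]
ft_force: [-0.0, -0.8, -0.2]
width: 0.0462
```

Request:
play_rows(moves=[[[0, 0, 0.05], [0, 0, 0], 4.2], [[0, 0, 0.1], [0, 0, 0], 4.2], [[0, 0, 0.1], [0, 0, 0], 4.2]])

```text
time: 29.75
ee_pos: [0.472, -0.3517, 0.0111]
eef_rot: [0.972, -0.234, -0.0, -0.0]
ft_force: [-0.3, 1.0, -0.2]
width: 0.0459
```

Request:
play_rows(moves=[[[0, 0, 0.04], [0, 0, 0], 4.2], [[0, 0, 0.08], [0, 0, 0], 4.2], [[0, 0, 0.08], [0, 0, 0], 4.2]])

```text
time: 30.12
ee_pos: [0.472, -0.3517, 0.0103]
eef_rot: [0.972, -0.234, -0.0, -0.0]
ft_force: [-0.8, 0.2, -0.3]
width: 0.046
```

Request:
play_rows(moves=[[[0, 0, 0.04], [0, 0, 0], 4.2], [[0, 0, 0.08], [0, 0, 0], 4.2], [[0, 0, 0.08], [0, 0, 0], 4.2]])

```text
time: 30.5
ee_pos: [0.472, -0.3516, 0.0095]
eef_rot: [0.972, -0.234, -0.0, -0.0]
ft_force: [0.4, -1.3, -0.9]
width: 0.0461
```

Request:
play_rows(moves=[[[0, 0, 0.04], [0, 0, 0], 4.2], [[0, 0, 0.06], [0, 0, 0], 4.2], [[0, 0, 0.06], [0, 0, 0], 4.2]])

```text
time: 30.88
ee_pos: [0.472, -0.3517, 0.0089]
eef_rot: [0.972, -0.234, -0.0, -0.0]
ft_force: [-0.1, 0.3, -1.0]
width: 0.046
```

Request:
play_rows(moves=[[[0, 0, 0.04], [0, 0, 0], 4.2], [[0, 0, 0.08], [0, 0, 0], 4.2], [[0, 0, 0.08], [0, 0, 0], 4.2]])

```text
time: 31.25
ee_pos: [0.472, -0.3516, 0.0081]
eef_rot: [0.972, -0.234, -0.0, -0.0]
ft_force: [-0.7, 0.1, -0.3]
width: 0.0462
```

Request:
play_rows(moves=[[[0, 0, 0.04], [0, 0, 0], 4.2], [[0, 0, 0.06], [0, 0, 0], 4.2], [[0, 0, 0.06], [0, 0, 0], 4.2]])

```text
time: 31.62
ee_pos: [0.472, -0.3517, 0.0075]
eef_rot: [0.972, -0.234, -0.0, -0.0]
ft_force: [0.1, -0.2, 0.2]
width: 0.0461
```

Request:
play_rows(moves=[[[0, 0, 0.04], [0, 0, 0], 4.2], [[0, 0, 0.08], [0, 0, 0], 4.2], [[0, 0, 0.08], [0, 0, 0], 4.2]])

```text
time: 32.0
ee_pos: [0.472, -0.3516, 0.0067]
eef_rot: [0.972, -0.234, -0.0, -0.0]
ft_force: [-0.5, 0.0, -0.2]
width: 0.046
```

Request:
play_rows(moves=[[[0, 0, 0.04], [0, 0, 0], 4.2], [[0, 0, 0.06], [0, 0, 0], 4.2], [[0, 0, 0.06], [0, 0, 0], 4.2]])

```text
time: 32.38
ee_pos: [0.472, -0.3517, 0.0065]
eef_rot: [0.972, -0.234, 0.0, -0.0]
ft_force: [-1.5, 1.7, 6.2]
width: 0.0459
```

```bash
python3 st.py;  python3 - <<'E'
from h import *
p=camera("wrist");save(p,"w7.png")
E
```

```text
t 32.38 p [ 472.03 -351.68    6.54] j7 -1.042 w 45.94 tilt [ 2.e-04  4.e-04 -1.e+00]
F [-1.45  1.7   6.16] Ftool [-2.07 -0.86 -6.16] T [ 0.357  0.616 -0.007] yaw -2.0441
```

View pics/w7.png

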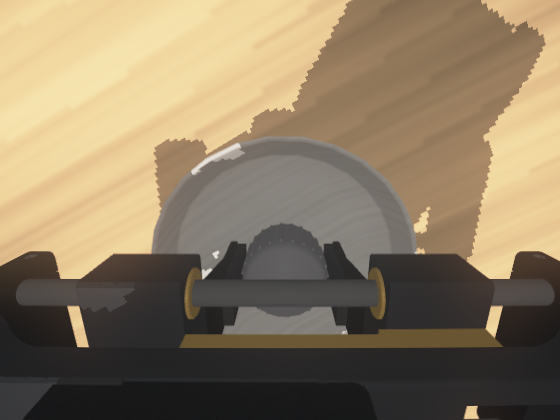

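Contact with the floor at 6 N. The nut sits centred in the dish at about (285,270). I'll ease the grip, open gently and retreat.

Request:
play_rows(moves=[[[0, 0, -0.03], [0, 0, 0], 4.2], [[0, 0, -0.03], [0, 0, 0], 4.7], [[0, 0, -0.03], [0, 0, 0], 5.2], [[0, 0, -0.03], [0, 0, 0], 6.0], [[0, 0, -0.03], [0, 0, 0], 6.0]], grip_force=10)

```text
time: 33.05
ee_pos: [0.472, -0.3516, 0.0064]
eef_rot: [0.972, -0.234, -0.0, -0.0]
ft_force: [-1.0, -0.3, -0.2]
width: 0.0587
```

Request:
play_rows(moves=[[[0, 0, -0.5], [0, 0, 0], 6.0], [[0, 0, -1.5], [0, 0, 0], 6.0], [[0, 0, -3], [0, 0, 0], 6.0], [[0, 0, -5.5], [0, 0, 0], 6.0], [[0, 0, -9], [0, 0, 0], 6.0], [[0, 0, -13], [0, 0, 0], 6.0], [[0, 0, -16], [0, 0, 0], 6.0], [[0, 0, -16], [0, 0, 0], 6.0]])

```text
time: 34.05
ee_pos: [0.4729, -0.3527, 0.1695]
eef_rot: [0.972, -0.235, 0.002, 0.0]
ft_force: [0.9, -0.4, -0.3]
width: 0.0597
```

```bash
python3 st.py;  python3 - <<'E'
from h import *
p=camera("wrist");save(p,"w8.png")
for q in("spinner","dish_floor"): print(q,[(np.round(d["at"]),round(d["conf"],2)) for d in recognise(p,q)[:3]], proj(p,[.472,-.352,.02]))
t=camera("top")
save(t,"t8.png")
E
```

```text
t 34.05 p [ 472.88 -352.73  169.51] j7 -1.161 w 59.73 tilt [ 0.0043 -0.0017 -1.    ]
F [ 0.93 -0.35 -0.25] Ftool [ 0.99 -0.11  0.26] T [0.057 0.19  0.024] yaw -2.0443
spinner [(array([285., 198.]), 0.61)] [285.46780497 198.94770532]
dish_floor [(array([328., 327.]), 0.66)] [285.46780497 198.94770532]
```

View pics/w8.png

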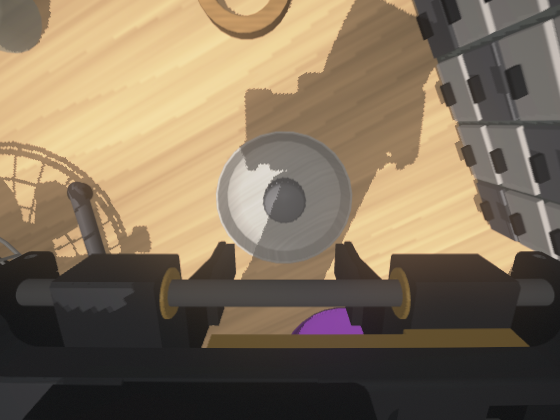

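View pics/t8.png

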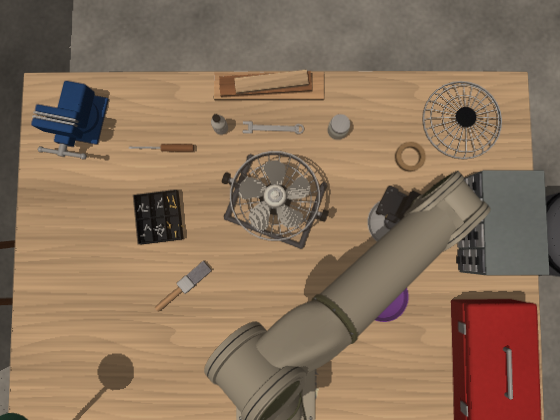

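Request:
play_rows(moves=[[[0, 0, -1], [0, 0, 0], 6.0], [[0, 0, -1], [0, 0, 0], 6.0], [[0, 0, -1], [0, 0, 0], 6.0]])

```text
time: 34.62
ee_pos: [0.472, -0.3517, 0.1763]
eef_rot: [0.972, -0.234, -0.0, -0.0]
ft_force: [-0.4, -0.4, -0.6]
width: 0.0603
```

```bash
python3 st.py;  python3 - <<'E'
from h import *
p=camera("side");save(p,"s9.png");s=read_state();print(np.round(s["joint_torque"],2),np.round(s["joint_vel"],3))
E
```

```text
t 34.62 p [ 471.98 -351.65  176.34] j7 -1.167 w 60.28 tilt [-0.e+00  1.e-04 -1.e+00]
F [-0.39 -0.41 -0.59] Ftool [-0.15  0.54  0.59] T [ 0.042  0.17  -0.049] yaw -2.0441
[ 2.000e-02 -4.462e+01  1.513e+01 -3.554e+01 -4.000e-02 -5.000e-02
 -0.000e+00] [ 0.002  0.002 -0.001  0.002 -0.001  0.     0.002]
```

View pics/s9.png

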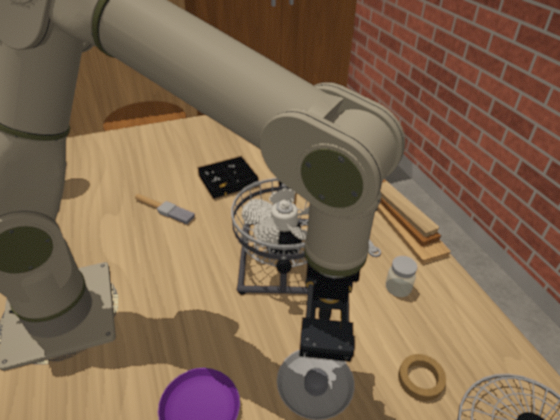

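The arm is clear of everything. The nut is in the dish at (316,380), and the bystanders in view have not moved.

```bash
python3 -c "
from bench import *
print(close_job())"
```

```text
the job is handed in; nothing more can be done
None
```

The spinner nut is off the fan and standing centred in the steel dish, and I handed the job in at about 34.6 s of the 72 s. No verdict was reported.

- **Unscrewing:** I centred the gripper by light touch in two directions. I then turned the nut clockwise about 0.82 of a turn in one grip at 24 N, lifting roughly 11–12 mm per turn to follow it. During turning, the wrist force I read after each move was at most about 3.5 N on any axis.
- **Lifting off:** A 3 mm test lift met no pull, so I lifted the nut straight up. A side picture showed the bare boss below it.
- **Setting down:** The nut touched the dish floor with about 6 N, roughly 4 mm lower than I had worked out, so it sat higher in the fingers than assumed. I then released it.
- **Last checks:** The wrist camera put the nut within a pixel or so of the dish-centre position I had measured. The arm was still and reading no contact force, with the gripper 17 cm above the dish. In the last top and side pictures I saw no bystander out of place, judged by eye and not measured. The purple dish was left alone.
- **Networks:** In that same picture the network wrongly reported the purple dish as the dish, and it did not find the nut in the earlier wrist picture above the fan. I relied on the calibrated positions and the pictures there.

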